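# Load the label-tape stand and cap it

### The job

Load the tape stand from the rack: thread the pink roll onto the rod first, then the green roll, then fit the black end cap. Push each of the three home in turn until you feel the sprung orange plate behind them give a little, firmly but gently, never driving the plate to the end of its travel or forcing a part against the rod; let go with the cap still holding both rolls tight against the sprung plate. Leave the yellow roll and everything else on the bench where it is.

Things in the scene. Friction and masses are not known exactly. Their poses are not given: they have to be found in the camera images.
- stand: White tape stand fixed to the bench: foot 130 x 145 x 12 mm, post 34 mm wide and 144 mm high, and a level steel rod, 16 mm diameter, its axis 130 mm above the bench. Origin: bench level, straight under the rod. The rod runs along the stand's own y axis, from the post's face at y = +51 mm to its free end at y = -86 mm. An orange sprung plate sits on the rod near the post.
- rod_tip (a point): Free end of the rod, on its axis (stand y = -86 mm, 130 mm high). The last 10 mm taper from 16 to 8 mm diameter.
- strip (a point): Middle of a 5 mm wide brass spring strip under the rod, stand y -20 to -76 mm; its bottom is 11 mm below the rod's axis, ramped up over the 10 mm nearest the free end. It yields upwards, about 3.5 N plus 1 N per mm. Rolls hang clear of it; the cap rubs on it with a drag of about 4 to 10 N, which holds the cap where it is left.
- drag_plate (a joint): Orange disc round the rod, 44 mm diameter: how far (m) it is pressed towards the post (stand +y) from rest. Spring 3 N per mm, travel 7 mm. Home: 1.5 mm (5 N) or more for a moment; over 6 mm (18 N) is driven to the end. The face at rest lies at stand y anywhere from +6 to +26 mm, not measured: find it by feel or look. With no roll against it, it reads 0.
- roll_pink: Pink roll of label tape, a rigid ring of 60 mm outer diameter, 25 mm wide, with a 26 mm bore, about 60 g. Origin: its centre; its own y axis is the bore's axis. It starts standing in the rack, axis level. Either face may go first. Hung on the rod its centre is 5 mm below the rod's axis. Grip it from above across its diameter (along its x).
- roll_green: Green roll of label tape, same form and size as the pink one, also standing in the rack; origin at its centre, y along the bore.
- roll_yellow: Yellow roll of label tape, same form; not needed, it stays in the rack. Origin at its centre.
- rack: Blue rack fixed to the bench, 74 x 150 mm, at most 12 mm high, with three places 48 mm apart along its y axis in which the rolls stand on a floor 4 mm above the bench, in any order. Origin: middle of its underside.
- cap: Black end cap with red bands: a ring-shaped knob of 36 mm outer diameter, 25 mm long, with a through bore of 18 mm chamfered at both ends by 1.8 mm, about 50 g; either end may go first. Origin: its centre; its own y axis is the bore's axis. It starts lying on its side (axis level) on the small rest, its centre 44 mm above the bench. On the rod its centre hangs 1 mm below the rod's axis.
- cap_rest: Small aluminium rest fixed to the bench, foot 56 x 46 mm, a 22 mm wide and 26 mm high block that carries the cap. Origin: middle of its underside.
- wash_bottle: White plastic wash bottle with red top and bent spout, 68 mm diameter, 215 mm high; leave it. Origin: centre of its underside.
- amber_bottle: Amber glass bottle, 48 mm diameter, 100 mm high; leave it. Origin: centre of its underside.
- beaker: Glass beaker, 70 mm diameter, 90 mm high; leave it. Origin: centre of its underside.
- petri_dish: Clear closed dish, 60 mm diameter, 15 mm high; leave it. Origin: centre of its underside.
- sample_jar: Glass jar with white lid, 56 mm diameter, 60 mm high; leave it. Origin: centre of its underside.
- forceps: Steel forceps lying on the bench, 130 mm long, 6 mm high; leave them. Origin: near the middle, at bench level.
There are look-alikes about, which are no part of the job. Of the things like the roll_green, leave any that is blue or purple; of the rest the larger one is meant.

How it is judged:
By the outcome, as a careful person would: the job done as asked, in the order asked, and still so for the second after the job is handed in, with the robot touching nothing.
It also fails if it takes over 72 s, if anything falls off the work surface, if the arm or the gripper's body presses on something with over 40 N, if the wrist force passes 120 N, or if a joint passes its speed limit or range.

### The arm

A 6-joint arm with a two-finger parallel gripper is mounted at the origin on the work surface. World frame = base frame: x ahead of the robot, y to its left, z up, the work surface at z = 0. Lengths are in m, angles in degrees, forces in N, time in s.
With the tool pointing down it reaches from about 0.25 to 0.725 m from the base axis. Payload 9.7 kg.
Tool frame: the origin (TCP) lies at the very end of the fingers, on their centre line; the grasp point (between the pads) lies 19 mm behind it; z points along the fingers, y is the line along which they close (so a half turn about z gives the same grasp; the last joint's range is limited). The gripper opens to 85 mm and grips with 20 to 120 N. Pads are 22 mm wide; open, the fingers measure 114 mm over their backs; the gripper's body (76 mm by 85 mm) begins 54 mm behind the grasp point. The pads swing forward as they close: fully open they stand 13 mm farther back than shut.
Start: joints at [-72.88, 4.979, 10.078, 95.1, 0, 90], TCP at [0.162, -0.526, 0.231] pointing down, gripper open.
Joint ranges: [-179.16, 179.16], [-48.56, 103.87], [-65.8, 70.77], [-126.05, 130.52], [-82.76, 87.17], [-180, 180]. Speed limits (degrees/s): [127.2, 127.2, 147.25, 180, 180, 180].

### API

Orientations are given as [roll, pitch, yaw] about the fixed x, y, z axes, in that order (R = Rz(yaw) Ry(pitch) Rx(roll)).
In Python, from workcell import telemetry, optics, workorder gives the robot as it stands.
- The arm moves only by the shell command python3 -m handwheel 'ROWS' [FORCE]. ROWS is JSON, a list of rows, each an object of numbers: "tx", "ty", "tz": the shift along the tool's x, y, z in m; "ax", "ay", "az": the turn, a rotation vector about the tool's x, y, z in degrees; "jaw": the gripper command: -1 is shut, 1 is fully open, values between are in proportion. A call has exactly 10 rows; each row shifts and turns the commanded pose from where the row before left it, along the tool's axes as they then stand; what a row does not reach is not made up. A row lasts 1/8 s, in which the tool goes at most 62.5 mm and 10.7 degrees, less where a joint would pass 70% of its speed; a pose out of reach is approached as far as the arm can. A call is refused whole if a number of a shift passes 0.0625 or a number of a turn 10.7, either way. A call with a gripper value outside its range is refused whole. The fingers move at their own pace and stop on an object; FORCE is the grip in N (left out, the last holds). Time passes only in rows, so rows that do not move let the fingers close, or fill a call up. It gives the time, the measured TCP pose, the force, the opening and the grip force at its end, in the units of the state.
- telemetry.get_obs(): the state, without advancing time (a new reading comes with each control period).
- optics.camera(name): name is "side" or "top" or "wrist"; returns a dict with "color" (420x560x3 uint8, red, green, blue), "K" (3x3 intrinsics, pixels), "extrinsics" (4x4, takes a point from camera to world coordinates); the wrist camera has in their place "mount" (4x4, takes a point from camera to tool coordinates, whose origin is the TCP and whose axes are the flange's). Camera axes: x right, y down, z forward; pixel columns grow to the right and rows downward; lengths in m; the calibration is good to about 2 mm. The wrist camera is an equidistant fisheye: a pixel r from the principal point sees the ray r / f radians off the axis. A picture is of the moment at which its call begins: read the wrist's pose just before it. There is no depth.
- workorder.job_done(): hands the job in; it is judged then, once.
The state is a dict: "time": time; "q": joint angles; "qd": joint speeds; "joint_efforts": joint torques, N m; "ee_pos": TCP position; "tcp_rot": TCP orientation; "wrist_force": force on the tool from outside, world axes, zero at the start; "torque": the same for the moment, N m; "opening": finger opening in m; "grasp_force": force on a finger pad.
Only numpy, scipy, OpenCV 4.12 (cv2) and the standard library are available. Lean on these libraries where they do the work, as an engineer would, in place of code of your own. Each camera call takes 0.05 s, during which the arm holds its last target. There are 200 camera calls.

## Working session

There is one attempt and no reset: what is moved stays moved. The work goes in short steps, Python scripts to look and compute and a shell command to move; the robot and the scene stay as the last step left them, time stands still between calls to the robot, and variables do not carry over. Pictures are saved under pics/ and viewed, at most 10 in all, crops included, and the job is handed in when it is done.

```bash
mkdir -p pics; python3 - <<'E'
from workcell import telemetry, optics
import cv2,numpy as np
print(telemetry.get_obs())
np.set_printoptions(precision=4,suppress=True)
for n in ["top","side","wrist"]:
    c=optics.camera(n); cv2.imwrite(f"pics/{n}0.png",c["color"][:,:,::-1])
    print(n,c["K"].tolist(),c.get("extrinsics",c.get("mount")))
E
```

```text
{'time': 0.0, 'q': array([-7.28820963e+01,  5.01122003e+00,  1.00338208e+01,  9.50982181e+01,
       -2.08868245e-04,  8.99995951e+01]), 'qd': array([-0.04677709, -0.00498201,  0.1111401 , -0.04696109, -0.01452847,
        0.00373135]), 'joint_efforts': array([ 2.96391670e-03, -5.20394862e+01,  4.64798820e+01,  1.68024190e-02,
        3.42144710e-05,  2.30627251e-06]), 'ee_pos': array([ 0.16181979, -0.52542271,  0.23057624]), 'tcp_rot': array([-1.79924383e+02,  2.08333681e-04,  1.71183089e+01]), 'wrist_force': array([0.25578176, 0.24827602, 0.47193432]), 'torque': array([0.06117363, 0.04852251, 0.03350567]), 'grasp_force': 0.0, 'opening': 0.0854041013088502}
top [[447.50459927038185, 0.0, 280.25494606280347], [0.0, 447.50459927038185, 213.08126656873313], [0.0, 0.0, 1.0]] [[ 0.065  -0.9753  0.2113  0.3355]
 [-0.9979 -0.063   0.0158 -0.0789]
 [-0.0021 -0.2119 -0.9773  1.2728]
 [ 0.      0.      0.      1.    ]]
side [[416.59367725399164, 0.0, 278.2251277910624], [0.0, 416.59367725399164, 218.25384437014927], [0.0, 0.0, 1.0]] [[-0.9999  0.0149  0.0029  0.556 ]
 [ 0.0101  0.792  -0.6104  0.5831]
 [-0.0114 -0.6103 -0.7921  0.9253]
 [ 0.      0.      0.      1.    ]]
wrist [[325.19226210127806, 0.0, 279.7598487324758], [0.0, 325.19226210127806, 209.63397665019636], [0.0, 0.0, 1.0]] [[ 0.0003 -0.9576 -0.2883  0.0738]
 [ 1.      0.0005 -0.0006  0.0002]
 [ 0.0007 -0.2883  0.9576 -0.1429]
 [ 0.      0.      0.      1.    ]]
```

View pics/top0.png

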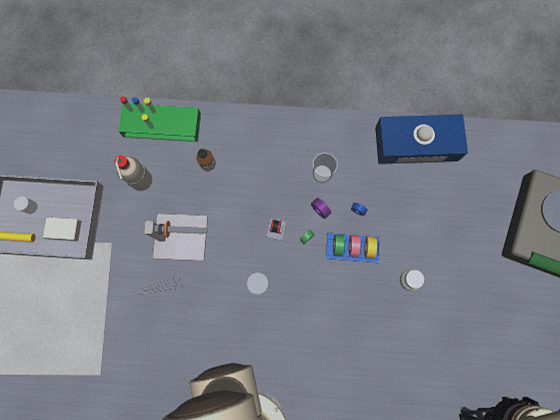

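View pics/side0.png

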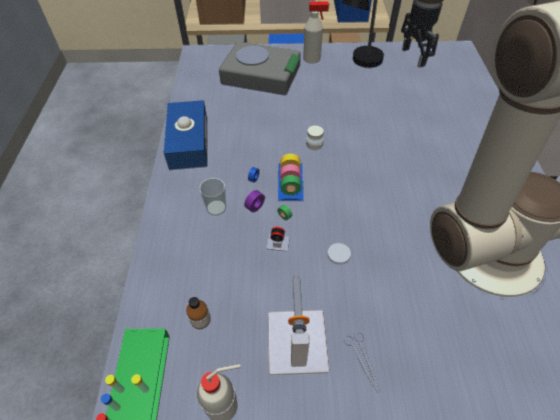

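The top view shows the stand post near (157,229) with the rod running to (206,231), the cap at (277,226), and the rack at (353,248) with green at 340, pink at 355 and yellow at 371. The small green look-alike is at (307,237). The side view agrees. Next I get coarse positions.

```bash
cat > h.py <<'E'
from workcell import telemetry, optics
import cv2,numpy as np
from scipy.spatial.transform import Rotation as R
np.set_printoptions(precision=4,suppress=True)
def pose():
    o=telemetry.get_obs(); T=np.eye(4); T[:3,:3]=R.from_euler('xyz',o['tcp_rot'],degrees=True).as_matrix(); T[:3,3]=o['ee_pos']; return T
def shot(n,f=None):
    T=pose() if n=="wrist" else None
    c=optics.camera(n)
    c["E"]=T@c["mount"] if n=="wrist" else c["extrinsics"]; c["fish"]=n=="wrist"
    if f: cv2.imwrite(f"pics/{f}.png",c["color"][:,:,::-1])
    return c
def rays(c,uv):
    K=c["K"]; p=(np.atleast_2d(uv).astype(float)-[K[0,2],K[1,2]])/K[0,0]
    if c["fish"]:
        r=np.maximum(np.linalg.norm(p,axis=1,keepdims=True),1e-9); d=np.hstack([p/r*np.sin(r),np.cos(r)])
    else: d=np.hstack([p,np.ones((len(p),1))])
    return c["E"][:3,3], d@c["E"][:3,:3].T
def onz(c,uv,z):
    o,d=rays(c,uv); return o+d*((z-o[2])/d[:,2])[:,None]
def proj(c,P):
    q=(np.atleast_2d(P)-c["E"][:3,3])@c["E"][:3,:3]; K=c["K"]
    if c["fish"]:
        s=np.linalg.norm(q[:,:2],axis=1,keepdims=True); p=q[:,:2]/s*np.arctan2(s,q[:,2:])
    else: p=q[:,:2]/q[:,2:]
    return p*K[0,0]+[K[0,2],K[1,2]]
HUE=dict(green=(50,75),pink=(165,179),yellow=(20,34),orange=(5,18),blue=(100,120))
def mask(c,col,smin=90,vmin=50,box=None):
    h=cv2.cvtColor(c["color"],cv2.COLOR_RGB2HSV); a,b=HUE[col]
    m=cv2.inRange(h,(a,smin,vmin),(b,255,255))
    if box: k=np.zeros_like(m); k[box[1]:box[3],box[0]:box[2]]=1; m=m*k
    return m
def blobs(m,amin=15):
    n,l,s,ce=cv2.connectedComponentsWithStats(m); return [(s[i].tolist(),ce[i].round(1).tolist()) for i in range(1,n) if s[i][4]>=amin]
E
python3 - <<'E'
from h import *
c=shot("top")
for n,uv,z in [("post",(150,229),.14),("rodtip",(206,231),.13),("cap",(277,226),.055),("green",(340,244),.05),("pink",(355,245),.05),("yel",(371,246),.05),("rack",(353,248),.01),("small",(307,237),.02)]:
    print(n,onz(c,uv,z)[0])
E
```

```text
post [0.517  0.2711 0.14  ]
rodtip [0.5228 0.1286 0.13  ]
cap [ 0.5617 -0.0525  0.055 ]
green [ 0.5236 -0.2289  0.05  ]
pink [ 0.5235 -0.2702  0.05  ]
yel [ 0.5235 -0.3142  0.05  ]
rack [ 0.5207 -0.2711  0.01  ]
small [ 0.5421 -0.1386  0.02  ]
```

```bash
python3 -m handwheel '[{"tx":0.053,"ty":-0.02},{"tx":0.053,"ty":-0.02},{"tx":0.053,"ty":-0.02},{"tx":0.053,"ty":-0.02},{"tx":0.053,"ty":-0.02},{"tx":0.053,"ty":-0.02},{"tx":0.053,"ty":-0.02},{"tx":0.053,"ty":-0.02},{"az":-10},{"az":-10}]'; python3 -m handwheel '[{"az":-10.6},{"az":-10.6},{"az":-10.6},{"az":-10.6},{"az":-10.5},{},{},{},{},{}]'; python3 - <<'E'
from h import *
c=shot("wrist","w1"); print(pose())
for k in ("green","pink","yellow"): print(k,blobs(mask(c,k),80))
E
```

```text
[[ 0.9557  0.2944 -0.0002  0.1619]
 [ 0.2944 -0.9557  0.0006 -0.5255]
 [-0.     -0.0007 -1.      0.2309]
 [ 0.      0.      0.      1.    ]]
green [([546, 0, 14, 17, 124], [554.8, 5.4])]
pink []
yellow []$[0]: bad value
$[0]: bad value
```

View pics/w1.png

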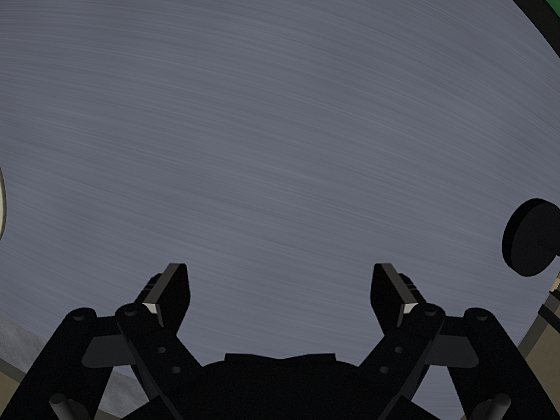

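The move was refused, so this picture shows only the bare bench with the fingers at (165,290) and (395,290). Rows seem to need every key.

```bash
python3 -m handwheel '[{"tx":0.053,"ty":-0.02,"tz":0,"ax":0,"ay":0,"az":0,"jaw":1},{"tx":0.053,"ty":-0.02,"tz":0,"ax":0,"ay":0,"az":0,"jaw":1},{"tx":0.053,"ty":-0.02,"tz":0,"ax":0,"ay":0,"az":0,"jaw":1},{"tx":0.053,"ty":-0.02,"tz":0,"ax":0,"ay":0,"az":0,"jaw":1},{"tx":0.053,"ty":-0.02,"tz":0,"ax":0,"ay":0,"az":0,"jaw":1},{"tx":0.053,"ty":-0.02,"tz":0,"ax":0,"ay":0,"az":0,"jaw":1},{"tx":0.053,"ty":-0.02,"tz":0,"ax":0,"ay":0,"az":0,"jaw":1},{"tx":0.053,"ty":-0.02,"tz":0,"ax":0,"ay":0,"az":0,"jaw":1},{"tx":0,"ty":0,"tz":0,"ax":0,"ay":0,"az":-10,"jaw":1},{"tx":0,"ty":0,"tz":0,"ax":0,"ay":0,"az":-10,"jaw":1}]'
python3 -m handwheel '[{"tx":0,"ty":0,"tz":0,"ax":0,"ay":0,"az":-10.6,"jaw":1},{"tx":0,"ty":0,"tz":0,"ax":0,"ay":0,"az":-10.6,"jaw":1},{"tx":0,"ty":0,"tz":0,"ax":0,"ay":0,"az":-10.6,"jaw":1},{"tx":0,"ty":0,"tz":0,"ax":0,"ay":0,"az":-10.6,"jaw":1},{"tx":0,"ty":0,"tz":0,"ax":0,"ay":0,"az":-10.5,"jaw":1},{"tx":0,"ty":0,"tz":0,"ax":0,"ay":0,"az":0,"jaw":1},{"tx":0,"ty":0,"tz":0,"ax":0,"ay":0,"az":0,"jaw":1},{"tx":0,"ty":0,"tz":0,"ax":0,"ay":0,"az":0,"jaw":1},{"tx":0,"ty":0,"tz":0,"ax":0,"ay":0,"az":0,"jaw":1},{"tx":0,"ty":0,"tz":0,"ax":0,"ay":0,"az":0,"jaw":1}]'; python3 - <<'E'
from h import *
c=shot("wrist","w2"); print(pose())
for k in ("green","pink","yellow"): print(k,blobs(mask(c,k),80))
E
```

```text
time: 1.5
ee_pos: [0.5206, -0.2471, 0.2308]
tcp_rot: [-180.0, 0.0, 37.5]
wrist_force: [-0.8, -0.4, -0.1]
opening: 0.0854
grasp_force: 0.0
time: 2.75
ee_pos: [0.52, -0.2479, 0.2313]
tcp_rot: [-180.0, 0.0, 90.0]
wrist_force: [0.1, 0.7, 0.5]
opening: 0.0853
grasp_force: 0.0
[[ 0.0001  1.      0.      0.52  ]
 [ 1.     -0.0001 -0.     -0.2479]
 [-0.      0.     -1.      0.2313]
 [ 0.      0.      0.      1.    ]]
green [([283, 61, 38, 37, 627], [302.4, 78.2]), ([255, 153, 57, 26, 1344], [283.0, 165.2])]
pink [([256, 187, 55, 35, 1330], [283.2, 204.2])]
yellow [([256, 223, 53, 39, 1601], [282.3, 243.4])]
```

View pics/w2.png

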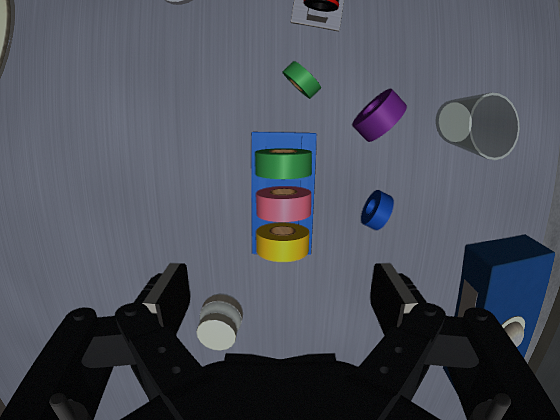

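Wrist view: green roll at (283,165), pink (283,204), yellow (282,243) in the rack. The small green decoy is at (302,78), and the cap rest is at the top edge (320,10).

```bash
python3 - <<'E'
from h import *
c=shot("wrist"); 
for k in ("green","pink","yellow"):
    m=mask(c,k,box=(240,130,325,280)); ys,xs=np.nonzero(m); u0=(xs.min()+xs.max()+1)/2
    L=np.array([xs.min(),ys[xs==xs.min()].mean()]);Rr=np.array([xs.max()+1,ys[xs==xs.max()].mean()])
    col=ys[abs(xs-u0)<4]; 
    print(k,"x",onz(c,[L,Rr],.034)[:,:2].ravel(),"far/near edge y",onz(c,[[u0,col.max()+1],[u0,col.min()]],.064)[:,1])
    # slope of bottom edge
    us=np.arange(int(u0)-14,int(u0)+15); b=[ys[xs==u].max() for u in us]; t=[ys[xs==u].min() for u in us]
    print(np.polyfit(us,b,2)[1]+2*u0*np.polyfit(us,b,2)[0], np.polyfit(us,t,1)[0])
m=mask(c,"blue",box=(240,120,330,265)); ys,xs=np.nonzero(m)
P=onz(c,np.c_[xs,ys],.010)[:,:2]; print(cv2.minAreaRect((P*1000).astype(np.float32)))
E
```

```text
green x [ 0.4944 -0.2152  0.5545 -0.2242] far/near edge y [-0.2367 -0.2122]
-0.010537281282561484 -5.618249535610151e-16
pink x [ 0.4947 -0.2608  0.5544 -0.2682] far/near edge y [-0.2808 -0.2446]
0.05632007345028711 -0.012315270935960356
yellow x [ 0.4938 -0.3047  0.5535 -0.3126] far/near edge y [-0.3255 -0.2074]
-0.008934089023074243 -1.3881773399014765
((523.3258056640625, -266.90374755859375), (146.86000061035156, 72.96997833251953), 88.86022186279297)
```

```bash
python3 -m handwheel '[{"tx":-0.02,"ty":0.0045,"tz":0.03,"ax":0,"ay":0,"az":0,"jaw":1},{"tx":0,"ty":0,"tz":0.05,"ax":0,"ay":0,"az":0,"jaw":1},{"tx":0,"ty":0,"tz":0.05,"ax":0,"ay":0,"az":0,"jaw":1},{"tx":0,"ty":0,"tz":0.05,"ax":0,"ay":0,"az":0,"jaw":1},{"tx":0,"ty":0,"tz":0.02,"ax":0,"ay":0,"az":0,"jaw":1},{"tx":0,"ty":0,"tz":0.017,"ax":0,"ay":0,"az":0,"jaw":1},{"tx":0,"ty":0,"tz":0,"ax":0,"ay":0,"az":0,"jaw":1},{"tx":0,"ty":0,"tz":0,"ax":0,"ay":0,"az":0,"jaw":-1},{"tx":0,"ty":0,"tz":0,"ax":0,"ay":0,"az":0,"jaw":-1},{"tx":0,"ty":0,"tz":0,"ax":0,"ay":0,"az":0,"jaw":-1}]' 40
python3 - <<'E'
from h import *
c=shot("wrist","w3"); print(pose()[:3,3], telemetry.get_obs()['opening'],telemetry.get_obs()['grasp_force'],telemetry.get_obs()['wrist_force'])
E
```

```text
time: 4.1
ee_pos: [0.5254, -0.2683, 0.0158]
tcp_rot: [179.9, 0.1, 90.0]
wrist_force: [0.3, 0.4, 7.1]
opening: 0.058
grasp_force: 43.4
[ 0.5253 -0.2683  0.0158] 0.05838816817942769 43.42468923074193 [-0.0783 -0.6658  5.7497]
```

View pics/w3.png

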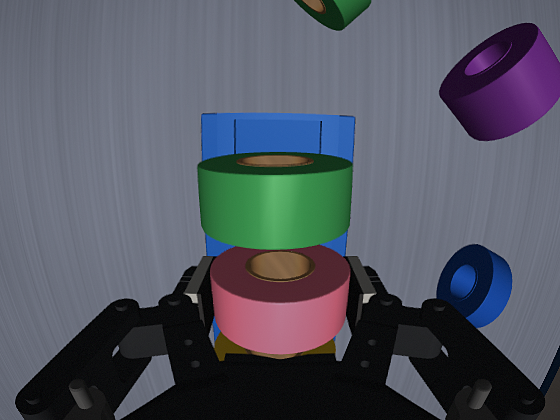

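The roll is held: opening 58 mm, pink at (280,300) between the pads, green clear behind at (275,200). Next I lift it and go to look at the stand.

```bash
python3 - <<'E'
from h import *
c=shot("wrist")
for k,b in (("green",(190,140,360,255)),("pink",(200,240,360,360))):
    ys,xs=np.nonzero(mask(c,k,box=b)); u0=(xs.min()+xs.max())/2
    print(k,u0,onz(c,[[u0,ys[abs(xs-u0)<4].max()+1]],.064),onz(c,[[xs.min(),180],[xs.max()+1,180]],.034)[:,0])
E
python3 -m handwheel '[{"tx":0,"ty":0,"tz":-0.02,"ax":0,"ay":0,"az":0,"jaw":-1},{"tx":0,"ty":0,"tz":-0.05,"ax":0,"ay":0,"az":0,"jaw":-1},{"tx":0,"ty":0,"tz":-0.06,"ax":0,"ay":0,"az":0,"jaw":-1},{"tx":0,"ty":0,"tz":-0.06,"ax":0,"ay":0,"az":0,"jaw":-1},{"tx":0.05,"ty":0,"tz":-0.025,"ax":0,"ay":0,"az":0,"jaw":-1},{"tx":0.06,"ty":0,"tz":0,"ax":0,"ay":0,"az":0,"jaw":-1},{"tx":0.06,"ty":0,"tz":0,"ax":0,"ay":0,"az":0,"jaw":-1},{"tx":0.06,"ty":0,"tz":0,"ax":0,"ay":0,"az":0,"jaw":-1},{"tx":0.06,"ty":0,"tz":0,"ax":0,"ay":0,"az":0,"jaw":-1},{"tx":0.04,"ty":0,"tz":0,"ax":0,"ay":0,"az":0,"jaw":-1}]'
python3 - <<'E'
from h import *
c=shot("wrist","w4"); c=shot("wrist","w4"); o=telemetry.get_obs(); print(pose()[:3,3],o['opening'],o['wrist_force'])
E
```

```text
green 274.5 [[ 0.524  -0.2368  0.064 ]] [0.4927 0.5548]
pink 279.5 [[ 0.5256 -0.2808  0.064 ]] [0.498  0.5536]
time: 5.45
ee_pos: [0.5241, 0.0645, 0.2297]
tcp_rot: [180.0, -0.0, 90.1]
wrist_force: [0.8, 0.2, 0.0]
opening: 0.0585
grasp_force: 43.3
[0.5241 0.0655 0.2295] 0.05809064238022373 [-0.54   -0.7719  0.5039]
```

View pics/w4.png

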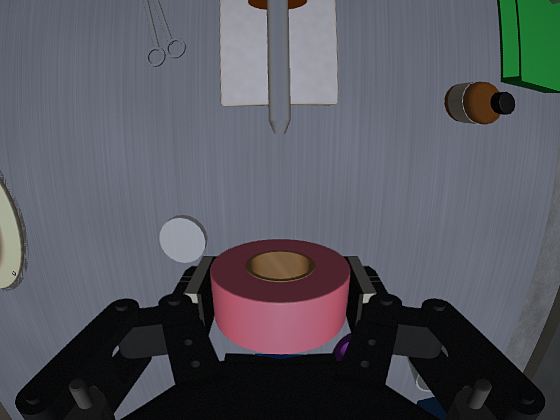

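The rod runs from its tip at about (280,133) up to (278,5), with the orange plate at (277,3) and the held pink roll at (280,295).

```bash
python3 - <<'E'
from h import *
c=shot("wrist"); g=cv2.GaussianBlur(cv2.cvtColor(c["color"],cv2.COLOR_RGB2GRAY),(3,3),0).astype(int)
for v in (20,35,50,65,80,95,115):
    r=g[v,250:310]; d=np.gradient(r.astype(float)); a=250+np.argmax(abs(d[:28])); b=278+np.argmax(abs(d[28:]))
    P=onz(c,[[a+.5,v],[b+.5,v]],.130); print(v,a,b,P[:,0]*1e3,P.mean(0)*1e3)
for v in range(124,140): print(v,g[v,272:288])
print(onz(c,[[280,132],[280,134]],.13))
ys,xs=np.nonzero(mask(c,"orange",box=(240,0,320,20))); print(xs.min(),xs.max(),ys.max(),onz(c,[[278,ys.max()+1]],.13), onz(c,[[278,ys.max()+1]],.152))
E
```

```text
20 266 289 [514.126  531.0482] [522.5871 211.6842 130.    ]
35 267 289 [514.9556 531.0776] [523.0166 199.634  130.    ]
50 267 289 [515.0337 531.1166] [523.0751 187.8642 130.    ]
65 267 290 [515.0975 531.8957] [523.4966 176.318  130.    ]
80 267 290 [515.1476 531.954 ] [523.5508 164.9307 130.    ]
95 267 290 [515.1843 532.0229] [523.6036 153.6567 130.    ]
115 268 288 [515.9494 530.6599] [523.3046 138.7077 130.    ]
124 [ 81  86  97 107 111 112 111 111 111 112 112 111 107  98  87  90]
125 [ 86  84  95 106 111 112 111 110 111 112 112 110 105  92  82  93]
126 [ 92  85  93 104 110 111 111 111 111 112 111 109 102  88  83  99]
127 [ 98  87  91 102 109 111 111 112 112 112 111 107  97  86  92 107]
128 [104  92  88  99 108 111 112 112 112 111 110 105  90  82  98 112]
129 [110  99  92  98 106 110 112 112 112 111 109 101  86  82 101 113]
130 [112 108 103 103 107 111 112 111 111 111 108 102  93  94 106 113]
131 [112 113 111 110 111 111 111 110 110 110 109 107 105 107 111 112]
132 [112 112 113 113 112 111 110 109 110 110 109 109 109 111 112 112]
133 [112 112 113 112 112 110 109 109 110 110 109 108 109 110 111 112]
134 [112 113 113 112 112 111 109 109 110 110 109 108 108 109 111 112]
135 [112 112 112 112 112 111 109 109 110 110 109 108 108 109 111 112]
136 [112 112 112 112 112 111 109 109 110 110 109 108 108 110 111 112]
137 [112 112 112 112 112 111 109 109 110 110 108 108 109 110 111 112]
138 [112 112 112 113 112 110 109 108 110 110 108 108 109 110 111 111]
139 [112 112 113 113 112 110 109 109 110 110 108 108 109 110 111 111]
[[0.5245 0.126  0.13  ]
 [0.5245 0.1245 0.13  ]]
249 305 6 [[0.5225 0.2223 0.13  ]] [[0.5227 0.2147 0.152 ]]
```

```bash
python3 -m handwheel '[{"tx":0,"ty":0,"tz":0.05,"ax":0,"ay":0,"az":-1,"jaw":-1},{"tx":0,"ty":0,"tz":0.05,"ax":0,"ay":0,"az":0,"jaw":-1},{"tx":0,"ty":0,"tz":0.0195,"ax":0,"ay":0,"az":0,"jaw":-1},{"tx":0.02,"ty":0,"tz":0,"ax":0,"ay":0,"az":0,"jaw":-1},{"tx":0.015,"ty":0,"tz":0,"ax":0,"ay":0,"az":0,"jaw":-1},{"tx":0.01,"ty":0,"tz":0,"ax":0,"ay":0,"az":0,"jaw":-1},{"tx":0.01,"ty":0,"tz":0,"ax":0,"ay":0,"az":0,"jaw":-1},{"tx":0.01,"ty":0,"tz":0,"ax":0,"ay":0,"az":0,"jaw":-1},{"tx":0.01,"ty":0,"tz":0,"ax":0,"ay":0,"az":0,"jaw":-1},{"tx":0,"ty":0,"tz":0,"ax":0,"ay":0,"az":0,"jaw":-1}]'
python3 - <<'E'
from h import *
c=shot("wrist","w5"); o=telemetry.get_obs(); print(pose()[:3,3],o['opening'],o['wrist_force'],o['torque'])
E
```

```text
time: 6.85
ee_pos: [0.523, 0.1377, 0.1098]
tcp_rot: [-180.0, 0.0, 91.1]
wrist_force: [-0.3, 0.8, -0.6]
opening: 0.0584
grasp_force: 43.3
[0.523  0.1374 0.1097] 0.058754773052812216 [ 0.2945 -0.4017 -0.4848] [-0.0097 -0.016   0.0157]
```

View pics/w5.png

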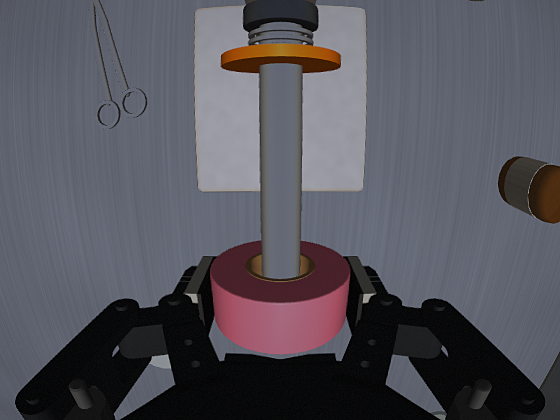

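The pink roll is threaded and centred, with the rod at column 281 in the bore. The orange plate's front rim is at rows 60–70.

```bash
python3 - <<'E'
from h import *
c=shot("wrist"); m=mask(c,"orange",smin=110,vmin=40,box=(200,30,360,90)); ys,xs=np.nonzero(m)
print(xs.min(),xs.max(),[ (u,ys[xs==u].min(),ys[xs==u].max()) for u in (224,240,265,281,297,320,338)])
h=cv2.cvtColor(c["color"],cv2.COLOR_RGB2HSV)[:,:,2]; print(h[40:80,281],h[40:80,245])
print(onz(c,[[281,60],[281,64],[281,68]],.138)[:,1], onz(c,[[245,66],[245,72]],.115)[:,1],onz(c,[[281,52],[281,58]],.152)[:,1])
E
```

```text
221 340 [(224, np.int64(51), np.int64(67)), (240, np.int64(46), np.int64(70)), (265, np.int64(43), np.int64(62)), (281, np.int64(55), np.int64(61)), (297, np.int64(43), np.int64(62)), (320, np.int64(46), np.int64(70)), (338, np.int64(52), np.int64(66))]
[113 126 128 169 164 161 164 162 163 164 163 163 164 169 156  51  65  66
  66  66  65  67 119 119 114 113 113 114 113 113 113 114 115 113 115 115
 115 115 114 115] [157 157 158 161 168 157 163 162 163 163 164 163 163 163 163 165 177  83
  60  64  66  68  66  67  67  67  66  67  67  66  61  82 170 164 161 161
 161 161 161 161]
[0.2302 0.2287 0.2273] [0.2314 0.2288] [0.2303 0.2284]
```

```bash
python3 -m handwheel '[{"tx":0.012,"ty":0,"tz":0,"ax":0,"ay":0,"az":0,"jaw":-1},{"tx":0.012,"ty":0,"tz":0,"ax":0,"ay":0,"az":0,"jaw":-1},{"tx":0.012,"ty":0,"tz":0,"ax":0,"ay":0,"az":0,"jaw":-1},{"tx":0.012,"ty":0,"tz":0,"ax":0,"ay":0,"az":0,"jaw":-1},{"tx":0.012,"ty":0,"tz":0,"ax":0,"ay":0,"az":0,"jaw":-1},{"tx":0.012,"ty":0,"tz":0,"ax":0,"ay":0,"az":0,"jaw":-1},{"tx":0.004,"ty":0,"tz":0,"ax":0,"ay":0,"az":0,"jaw":-1},{"tx":0.002,"ty":0,"tz":0,"ax":0,"ay":0,"az":0,"jaw":-1},{"tx":0.001,"ty":0,"tz":0,"ax":0,"ay":0,"az":0,"jaw":-1},{"tx":0,"ty":0,"tz":0,"ax":0,"ay":0,"az":0,"jaw":-1}]'
```

```text
time: 8.2
ee_pos: [0.5217, 0.2158, 0.1098]
tcp_rot: [-180.0, 0.0, 91.0]
wrist_force: [0.2, 0.3, -0.3]
opening: 0.0583
grasp_force: 43.3
```

```bash
python3 -m handwheel '[{"tx":0.0005,"ty":0,"tz":0,"ax":0,"ay":0,"az":0,"jaw":-1},{"tx":0.0005,"ty":0,"tz":0,"ax":0,"ay":0,"az":0,"jaw":-1},{"tx":0.0005,"ty":0,"tz":0,"ax":0,"ay":0,"az":0,"jaw":-1},{"tx":0.0005,"ty":0,"tz":0,"ax":0,"ay":0,"az":0,"jaw":-1},{"tx":0.0005,"ty":0,"tz":0,"ax":0,"ay":0,"az":0,"jaw":-1},{"tx":0,"ty":0,"tz":0,"ax":0,"ay":0,"az":0,"jaw":-1},{"tx":0,"ty":0,"tz":0,"ax":0,"ay":0,"az":0,"jaw":-1},{"tx":0,"ty":0,"tz":0,"ax":0,"ay":0,"az":0,"jaw":-1},{"tx":0,"ty":0,"tz":0,"ax":0,"ay":0,"az":0,"jaw":-1},{"tx":0,"ty":0,"tz":0,"ax":0,"ay":0,"az":0,"jaw":-1}]'
```

```text
time: 9.45
ee_pos: [0.5216, 0.2185, 0.1098]
tcp_rot: [-180.0, 0.0, 91.0]
wrist_force: [-0.4, -2.4, 0.4]
opening: 0.0581
grasp_force: 43.3
```

```bash
python3 -m handwheel '[{"tx":0.001,"ty":0,"tz":0,"ax":0,"ay":0,"az":0,"jaw":-1},{"tx":0.001,"ty":0,"tz":0,"ax":0,"ay":0,"az":0,"jaw":-1},{"tx":0,"ty":0,"tz":0,"ax":0,"ay":0,"az":0,"jaw":-1},{"tx":0,"ty":0,"tz":0,"ax":0,"ay":0,"az":0,"jaw":-1},{"tx":0,"ty":0,"tz":0,"ax":0,"ay":0,"az":0,"jaw":-1},{"tx":0,"ty":0,"tz":0,"ax":0,"ay":0,"az":0,"jaw":-1},{"tx":0,"ty":0,"tz":0,"ax":0,"ay":0,"az":0,"jaw":-1},{"tx":0,"ty":0,"tz":0,"ax":0,"ay":0,"az":0,"jaw":-1},{"tx":0,"ty":0,"tz":0,"ax":0,"ay":0,"az":0,"jaw":-1},{"tx":0,"ty":0,"tz":0,"ax":0,"ay":0,"az":0,"jaw":-1}]'
```

```text
time: 10.7
ee_pos: [0.5216, 0.22, 0.1098]
tcp_rot: [180.0, 0.1, 91.0]
wrist_force: [0.2, -6.9, 0.5]
opening: 0.0584
grasp_force: 43.5
```

```bash
python3 -m handwheel '[{"tx":-0.0015,"ty":0,"tz":0.002,"ax":0,"ay":0,"az":0,"jaw":-1},{"tx":0,"ty":0,"tz":0,"ax":0,"ay":0,"az":0,"jaw":-1},{"tx":0,"ty":0,"tz":0,"ax":0,"ay":0,"az":0,"jaw":1},{"tx":0,"ty":0,"tz":0,"ax":0,"ay":0,"az":0,"jaw":1},{"tx":0,"ty":0,"tz":0,"ax":0,"ay":0,"az":0,"jaw":1},{"tx":0,"ty":0,"tz":0,"ax":0,"ay":0,"az":0,"jaw":1},{"tx":0,"ty":0,"tz":0,"ax":0,"ay":0,"az":0,"jaw":1},{"tx":0,"ty":0,"tz":-0.03,"ax":0,"ay":0,"az":0,"jaw":1},{"tx":0,"ty":0,"tz":-0.05,"ax":0,"ay":0,"az":0,"jaw":1},{"tx":0,"ty":0,"tz":-0.04,"ax":0,"ay":0,"az":0,"jaw":1}]'
python3 -m handwheel '[{"tx":-0.05,"ty":0,"tz":0,"ax":0,"ay":0,"az":1,"jaw":1},{"tx":-0.055,"ty":0,"tz":0,"ax":0,"ay":0,"az":0,"jaw":1},{"tx":-0.055,"ty":0,"tz":0,"ax":0,"ay":0,"az":0,"jaw":1},{"tx":-0.055,"ty":0,"tz":0,"ax":0,"ay":0,"az":0,"jaw":1},{"tx":-0.055,"ty":0,"tz":0,"ax":0,"ay":0,"az":0,"jaw":1},{"tx":-0.055,"ty":0,"tz":0,"ax":0,"ay":0,"az":0,"jaw":1},{"tx":-0.055,"ty":0,"tz":0,"ax":0,"ay":0,"az":0,"jaw":1},{"tx":-0.05,"ty":0,"tz":0,"ax":0,"ay":0,"az":0,"jaw":1},{"tx":-0.013,"ty":0,"tz":0,"ax":0,"ay":0,"az":0,"jaw":1},{"tx":0,"ty":0,"tz":0,"ax":0,"ay":0,"az":0,"jaw":1}]'
python3 - <<'E'
from h import *
c=shot("wrist"); print(pose()[:3,3])
ys,xs=np.nonzero(mask(c,"green",box=(150,100,400,330))); print(blobs(mask(c,"green")));u0=(xs.min()+xs.max())/2
print(onz(c,[[u0,ys[abs(xs-u0)<4].max()+1]],.064),onz(c,[[xs.min(),ys.mean()],[xs.max()+1,ys.mean()]],.034)[:,0])
t=optics.camera("top"); cv2.imwrite("pics/t2.png",cv2.resize(t["color"][190:270,130:400,::-1],None,fx=2.9,fy=2.9,interpolation=2))
E
```

```text
time: 11.95
ee_pos: [0.5216, 0.2191, 0.2297]
tcp_rot: [179.9, -0.0, 91.0]
wrist_force: [0.3, -0.1, 0.3]
opening: 0.0855
grasp_force: 0.0
time: 13.2
ee_pos: [0.5225, -0.2243, 0.2276]
tcp_rot: [-180.0, -0.0, 89.9]
wrist_force: [0.1, 0.2, 0.0]
opening: 0.0854
grasp_force: 0.0
[ 0.5227 -0.2234  0.2278]
[([281, 83, 38, 37, 652], [299.8, 100.4]), ([253, 176, 56, 28, 1315], [280.8, 189.6])]
[[ 0.5284 -0.2371  0.064 ]] [0.4947 0.5642]
```

View pics/t2.png

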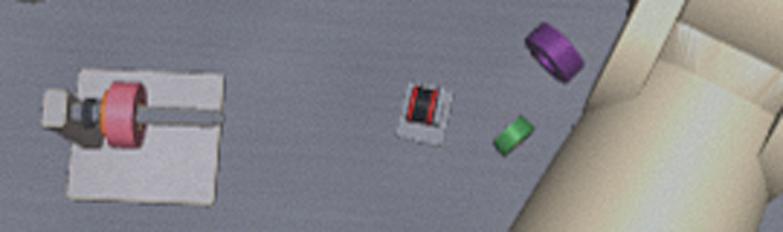

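The pink roll hangs against the plate at (124,115) in the crop. The cap is at (423,103), turned slightly. Now the green roll.

```bash
python3 -m handwheel '[{"tx":-0.001,"ty":0.0015,"tz":0.03,"ax":0,"ay":0,"az":0,"jaw":1},{"tx":0,"ty":0,"tz":0.05,"ax":0,"ay":0,"az":0,"jaw":1},{"tx":0,"ty":0,"tz":0.05,"ax":0,"ay":0,"az":0,"jaw":1},{"tx":0,"ty":0,"tz":0.05,"ax":0,"ay":0,"az":0,"jaw":1},{"tx":0,"ty":0,"tz":0.02,"ax":0,"ay":0,"az":0,"jaw":1},{"tx":0,"ty":0,"tz":0.011,"ax":0,"ay":0,"az":0,"jaw":1},{"tx":0,"ty":0,"tz":0,"ax":0,"ay":0,"az":0,"jaw":1},{"tx":0,"ty":0,"tz":0,"ax":0,"ay":0,"az":0,"jaw":-1},{"tx":0,"ty":0,"tz":0,"ax":0,"ay":0,"az":0,"jaw":-1},{"tx":0,"ty":0,"tz":0,"ax":0,"ay":0,"az":0,"jaw":-1}]' 40
```

```text
time: 14.55
ee_pos: [0.5249, -0.2252, 0.0183]
tcp_rot: [179.9, 0.0, 90.0]
wrist_force: [-0.5, 1.2, 5.9]
opening: 0.0582
grasp_force: 42.9
```

```bash
python3 -m handwheel '[{"tx":0,"ty":0,"tz":-0.02,"ax":0,"ay":0,"az":0,"jaw":-1},{"tx":0,"ty":0,"tz":-0.05,"ax":0,"ay":0,"az":0,"jaw":-1},{"tx":0.01,"ty":-0.0008,"tz":-0.055,"ax":0,"ay":0,"az":0,"jaw":-1},{"tx":0.05,"ty":0,"tz":-0.025,"ax":0,"ay":0,"az":0,"jaw":-1},{"tx":0.055,"ty":0,"tz":0,"ax":0,"ay":0,"az":0,"jaw":-1},{"tx":0.055,"ty":0,"tz":0,"ax":0,"ay":0,"az":0,"jaw":-1},{"tx":0.055,"ty":0,"tz":0,"ax":0,"ay":0,"az":0,"jaw":-1},{"tx":0.045,"ty":0,"tz":0,"ax":0,"ay":0,"az":0,"jaw":-1},{"tx":0.02,"ty":0,"tz":0,"ax":0,"ay":0,"az":-1,"jaw":-1},{"tx":0,"ty":0,"tz":0,"ax":0,"ay":0,"az":0,"jaw":-1}]'
```

```text
time: 15.8
ee_pos: [0.5232, 0.0662, 0.1671]
tcp_rot: [180.0, -0.0, 91.1]
wrist_force: [-0.3, -0.4, -0.5]
opening: 0.0584
grasp_force: 43.4
```

```bash
python3 - <<'E'
from h import *
c=shot("wrist"); o=telemetry.get_obs(); print(pose()[:3,3],o['tcp_rot'],o['wrist_force'])
print(blobs(mask(c,"green",vmin=20,box=(190,200,370,380)),300))
E
```

```text
[0.5233 0.0653 0.167 ] [179.9802   0.0107  91.0716] [ 0.1404  0.7564 -0.0548]
[([211, 236, 139, 123, 11528], [279.9, 295.5])]
```

```bash
python3 -m handwheel '[{"tx":0,"ty":0.0008,"tz":0.04,"ax":0,"ay":0,"az":0,"jaw":-1},{"tx":0,"ty":0,"tz":0.0145,"ax":0,"ay":0,"az":0,"jaw":-1},{"tx":0.02,"ty":0,"tz":0,"ax":0,"ay":0,"az":0,"jaw":-1},{"tx":0.02,"ty":0,"tz":0,"ax":0,"ay":0,"az":0,"jaw":-1},{"tx":0.01,"ty":0,"tz":0,"ax":0,"ay":0,"az":0,"jaw":-1},{"tx":0.01,"ty":0,"tz":0,"ax":0,"ay":0,"az":0,"jaw":-1},{"tx":0.01,"ty":0,"tz":0,"ax":0,"ay":0,"az":0,"jaw":-1},{"tx":0.01,"ty":0,"tz":0,"ax":0,"ay":0,"az":0,"jaw":-1},{"tx":0,"ty":0,"tz":0,"ax":0,"ay":0,"az":0,"jaw":-1},{"tx":0,"ty":0,"tz":0,"ax":0,"ay":0,"az":0,"jaw":-1}]'
python3 -m handwheel '[{"tx":0.01,"ty":0,"tz":0,"ax":0,"ay":0,"az":0,"jaw":-1},{"tx":0.01,"ty":0,"tz":0,"ax":0,"ay":0,"az":0,"jaw":-1},{"tx":0.01,"ty":0,"tz":0,"ax":0,"ay":0,"az":0,"jaw":-1},{"tx":0.008,"ty":0,"tz":0,"ax":0,"ay":0,"az":0,"jaw":-1},{"tx":0.004,"ty":0,"tz":0,"ax":0,"ay":0,"az":0,"jaw":-1},{"tx":0.002,"ty":0,"tz":0,"ax":0,"ay":0,"az":0,"jaw":-1},{"tx":0.001,"ty":0,"tz":0,"ax":0,"ay":0,"az":0,"jaw":-1},{"tx":0,"ty":0,"tz":0,"ax":0,"ay":0,"az":0,"jaw":-1},{"tx":0,"ty":0,"tz":0,"ax":0,"ay":0,"az":0,"jaw":-1},{"tx":0,"ty":0,"tz":0,"ax":0,"ay":0,"az":0,"jaw":-1}]'
python3 - <<'E'
from h import *
c=shot("wrist","w6")
E
```

```text
time: 17.1
ee_pos: [0.5226, 0.1449, 0.1122]
tcp_rot: [-180.0, 0.0, 91.0]
wrist_force: [0.0, -0.2, -1.3]
opening: 0.0578
grasp_force: 43.3
time: 18.35
ee_pos: [0.5218, 0.19, 0.1123]
tcp_rot: [180.0, -0.0, 91.0]
wrist_force: [-0.0, -0.9, -0.6]
opening: 0.0582
grasp_force: 43.3
```

View pics/w6.png

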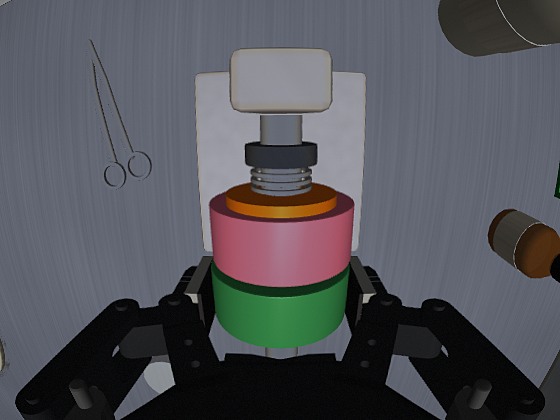

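The green roll at (280,305) is just behind the pink one at (280,240), which lies on the orange plate. Now I press gently.

```bash
python3 -m handwheel '[{"tx":0.001,"ty":0,"tz":0,"ax":0,"ay":0,"az":0,"jaw":-1},{"tx":0.001,"ty":0,"tz":0,"ax":0,"ay":0,"az":0,"jaw":-1},{"tx":0.0005,"ty":0,"tz":0,"ax":0,"ay":0,"az":0,"jaw":-1},{"tx":0.0005,"ty":0,"tz":0,"ax":0,"ay":0,"az":0,"jaw":-1},{"tx":0,"ty":0,"tz":0,"ax":0,"ay":0,"az":0,"jaw":-1},{"tx":0,"ty":0,"tz":0,"ax":0,"ay":0,"az":0,"jaw":-1},{"tx":0,"ty":0,"tz":0,"ax":0,"ay":0,"az":0,"jaw":-1},{"tx":0,"ty":0,"tz":0,"ax":0,"ay":0,"az":0,"jaw":-1},{"tx":0,"ty":0,"tz":0,"ax":0,"ay":0,"az":0,"jaw":-1},{"tx":0,"ty":0,"tz":0,"ax":0,"ay":0,"az":0,"jaw":-1}]'
```

```text
time: 19.65
ee_pos: [0.5218, 0.193, 0.1123]
tcp_rot: [-180.0, 0.0, 91.0]
wrist_force: [-0.1, -4.7, 0.7]
opening: 0.0581
grasp_force: 43.4
```

```bash
python3 -m handwheel '[{"tx":0.0005,"ty":0,"tz":0,"ax":0,"ay":0,"az":0,"jaw":-1},{"tx":0.0005,"ty":0,"tz":0,"ax":0,"ay":0,"az":0,"jaw":-1},{"tx":0,"ty":0,"tz":0,"ax":0,"ay":0,"az":0,"jaw":-1},{"tx":0,"ty":0,"tz":0,"ax":0,"ay":0,"az":0,"jaw":-1},{"tx":0,"ty":0,"tz":0,"ax":0,"ay":0,"az":0,"jaw":-1},{"tx":0,"ty":0,"tz":0,"ax":0,"ay":0,"az":0,"jaw":-1},{"tx":0,"ty":0,"tz":0,"ax":0,"ay":0,"az":0,"jaw":-1},{"tx":0,"ty":0,"tz":0,"ax":0,"ay":0,"az":0,"jaw":-1},{"tx":0,"ty":0,"tz":0,"ax":0,"ay":0,"az":0,"jaw":-1},{"tx":0,"ty":0,"tz":0,"ax":0,"ay":0,"az":0,"jaw":-1}]'
```

```text
time: 20.9
ee_pos: [0.5218, 0.1938, 0.1123]
tcp_rot: [180.0, 0.0, 91.0]
wrist_force: [0.2, -6.1, 0.3]
opening: 0.0581
grasp_force: 43.4
```

```bash
python3 -m handwheel '[{"tx":0.0005,"ty":0,"tz":0,"ax":0,"ay":0,"az":0,"jaw":-1},{"tx":0,"ty":0,"tz":0,"ax":0,"ay":0,"az":0,"jaw":-1},{"tx":-0.0018,"ty":0,"tz":0.002,"ax":0,"ay":0,"az":0,"jaw":-1},{"tx":0,"ty":0,"tz":0,"ax":0,"ay":0,"az":0,"jaw":-1},{"tx":0,"ty":0,"tz":0,"ax":0,"ay":0,"az":0,"jaw":1},{"tx":0,"ty":0,"tz":0,"ax":0,"ay":0,"az":0,"jaw":1},{"tx":0,"ty":0,"tz":0,"ax":0,"ay":0,"az":0,"jaw":1},{"tx":0,"ty":0,"tz":0,"ax":0,"ay":0,"az":0,"jaw":1},{"tx":0,"ty":0,"tz":0,"ax":0,"ay":0,"az":0,"jaw":1},{"tx":0,"ty":0,"tz":-0.04,"ax":0,"ay":0,"az":0,"jaw":1}]'
python3 -m handwheel '[{"tx":0,"ty":0,"tz":-0.055,"ax":0,"ay":0,"az":1,"jaw":1},{"tx":-0.048,"ty":0.008,"tz":-0.02,"ax":0,"ay":0,"az":0,"jaw":1},{"tx":-0.05,"ty":0.01,"tz":0,"ax":0,"ay":0,"az":0,"jaw":1},{"tx":-0.05,"ty":0.01,"tz":0,"ax":0,"ay":0,"az":0,"jaw":1},{"tx":-0.05,"ty":0.01,"tz":0,"ax":0,"ay":0,"az":0,"jaw":1},{"tx":-0.05,"ty":0,"tz":0,"ax":0,"ay":0,"az":0,"jaw":1},{"tx":0,"ty":0,"tz":0.0,"ax":0,"ay":0,"az":0,"jaw":1},{"tx":0,"ty":0,"tz":0,"ax":0,"ay":0,"az":0,"jaw":1},{"tx":0,"ty":0,"tz":0,"ax":0,"ay":0,"az":0,"jaw":1},{"tx":0,"ty":0,"tz":0,"ax":0,"ay":0,"az":0,"jaw":1}]'
python3 - <<'E'
from h import *
c=shot("wrist"); print(pose()[:3,3]); p=proj(c,[.56,-.053,.05])[0]; print(p)
x,y=int(p[0])-70,int(p[1])-60; print(x,y)
cv2.imwrite("pics/w7.png",cv2.resize(c["color"][y:y+120,x:x+140,::-1],None,fx=5,fy=5,interpolation=2))
E
```

```text
time: 22.15
ee_pos: [0.5203, 0.1923, 0.1478]
tcp_rot: [-179.7, 0.1, 91.0]
wrist_force: [0.4, 0.2, 1.0]
opening: 0.0851
grasp_force: 0.0
time: 23.4
ee_pos: [0.5599, -0.0542, 0.2254]
tcp_rot: [180.0, -0.0, 90.1]
wrist_force: [-0.7, 0.9, 0.6]
opening: 0.0855
grasp_force: 0.0
[ 0.5599 -0.0543  0.2254]
[279.4605 187.2262]
209 127
```

View pics/w7.png

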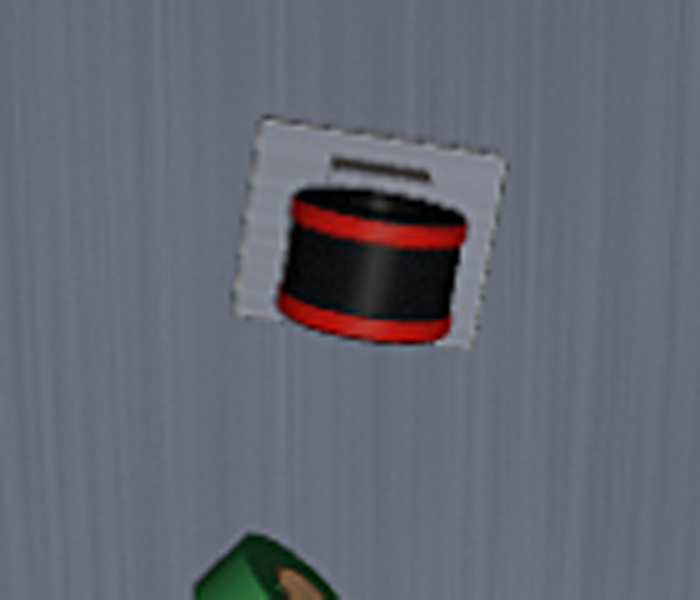

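The cap is at crop (370,265), tilted about 9° on its rest with the bore end up. The decoy is at the bottom.

```bash
python3 - <<'E'
from h import *
c=shot("wrist"); f=lambda p:np.array(p)/5+[209,127]
q=onz(c,f([[265,118],[505,158],[470,348],[237,315]]),.004)[:,:2]; print(q.mean(0)); 
for a,b in((0,1),(3,2)): d=q[b]-q[a]; print("xdir",np.degrees(np.arctan2(d[1],d[0])),np.linalg.norm(d))
for a,b in((3,0),(2,1)): d=q[b]-q[a]; print("ydir",np.degrees(np.arctan2(d[1],d[0])),np.linalg.norm(d))
h=cv2.cvtColor(c["color"],cv2.COLOR_RGB2HSV); m=cv2.inRange(h,(0,150,60),(8,255,255))|cv2.inRange(h,(172,150,60),(179,255,255)); m[:140]=0;m[220:]=0
for s,ce in blobs(m,20):
    mm=np.zeros_like(m); mm[s[1]:s[1]+s[3],s[0]:s[0]+s[2]]=m[s[1]:s[1]+s[3],s[0]:s[0]+s[2]]; ys,xs=np.nonzero(mm)
    L=[xs.min(),ys[xs==xs.min()].mean()]; Rr=[xs.max()+1,ys[xs==xs.max()].mean()]; P=onz(c,[L,Rr],.044); print(s,ce,P[:,:2].ravel(),P.mean(0)[:2])
# far top edge of cap at z .062 (lower red band bottom)
ys,xs=np.nonzero(m); u=282; print(onz(c,[[u,ys[abs(xs-u)<2].max()+1],[u,ys[abs(xs-u)<2].min()]],.062))
E
```

```text
[ 0.5638 -0.0482]
xdir -9.326436730131707 0.05481334710919672
xdir -8.179819458465344 0.05440551353668894
ydir 81.39519151628842 0.04607207386356605
ydir 80.87931522531895 0.04498000587415082
[267, 167, 36, 10, 167] [284.3, 172.4] [ 0.5474 -0.0351  0.5838 -0.0375] [ 0.5656 -0.0363]
[265, 185, 34, 11, 146] [281.1, 191.2] [ 0.5452 -0.0537  0.5801 -0.0584] [ 0.5626 -0.0561]
[[ 0.5625 -0.0581  0.062 ]
 [ 0.5624 -0.0335  0.062 ]]
```

```bash
python3 -m handwheel '[{"tx":0.0078,"ty":0.0041,"tz":0,"ax":0,"ay":0,"az":0,"jaw":1},{"tx":0,"ty":0,"tz":0.04,"ax":0,"ay":0,"az":9,"jaw":0.5},{"tx":0,"ty":0,"tz":0.05,"ax":0,"ay":0,"az":0,"jaw":0.3},{"tx":0,"ty":0,"tz":0.05,"ax":0,"ay":0,"az":0,"jaw":0.3},{"tx":0,"ty":0,"tz":0.04,"ax":0,"ay":0,"az":0,"jaw":0.3},{"tx":0,"ty":0,"tz":0.021,"ax":0,"ay":0,"az":0,"jaw":0.3},{"tx":0,"ty":0,"tz":0,"ax":0,"ay":0,"az":0,"jaw":0.3},{"tx":0,"ty":0,"tz":0,"ax":0,"ay":0,"az":0,"jaw":-1},{"tx":0,"ty":0,"tz":0,"ax":0,"ay":0,"az":0,"jaw":-1},{"tx":0,"ty":0,"tz":0,"ax":0,"ay":0,"az":0,"jaw":-1}]' 50
python3 - <<'E'
from h import *
c=shot("wrist"); o=telemetry.get_obs(); print(pose()[:3,3],o['opening'],o['grasp_force'],o['wrist_force'],o['torque'])
cv2.imwrite("pics/w8.png",c["color"][130:420,100:460,::-1])
E
```

```text
time: 24.75
ee_pos: [0.5648, -0.0473, 0.0258]
tcp_rot: [179.9, -0.0, 81.0]
wrist_force: [-1.6, 1.3, 6.3]
opening: 0.0345
grasp_force: 50.0
[ 0.5648 -0.0473  0.0258] 0.033953992809924866 50.03974040038884 [-1.7316  1.1837  5.2756] [0.3058 0.3063 0.0201]
```

View pics/w8.png

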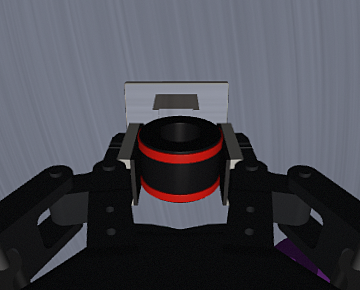

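The cap is held squarely, centred between the pads at crop (180,165). Next I bring it just short of the rod tip and measure both numerically.

```bash
python3 -m handwheel '[{"tx":0,"ty":0,"tz":-0.0264,"ax":0,"ay":0,"az":0,"jaw":-1},{"tx":0,"ty":0,"tz":-0.06,"ax":0,"ay":0,"az":0,"jaw":-1},{"tx":0.034,"ty":-0.016,"tz":0,"ax":0,"ay":0,"az":0,"jaw":-1},{"tx":0.04,"ty":-0.019,"tz":0,"ax":0,"ay":0,"az":0,"jaw":-1},{"tx":0.04,"ty":-0.019,"tz":0,"ax":0,"ay":0,"az":0,"jaw":-1},{"tx":0.02,"ty":-0.009,"tz":0,"ax":0,"ay":0,"az":0,"jaw":-1},{"tx":0,"ty":0,"tz":0,"ax":0,"ay":0,"az":-10,"jaw":-1},{"tx":0,"ty":0,"tz":0,"ax":0,"ay":0,"az":0,"jaw":-1},{"tx":0,"ty":0,"tz":0,"ax":0,"ay":0,"az":0,"jaw":-1},{"tx":0,"ty":0,"tz":0,"ax":0,"ay":0,"az":0,"jaw":-1}]'
python3 - <<'E'
from h import *
c=shot("wrist","w9"); T=pose();o=telemetry.get_obs(); print(T[:3,3],o['tcp_rot'],o['wrist_force'],o['torque'])
Ti=np.linalg.inv(T); tl=lambda P:((np.c_[P,np.ones(len(P))]@Ti.T)[:,:3]*1e3)
g=cv2.cvtColor(c["color"],cv2.COLOR_RGB2GRAY).astype(float); g=cv2.resize(g,None,fx=4,fy=4,interpolation=cv2.INTER_CUBIC)
g=cv2.GaussianBlur(g,(9,9),0)
tip=proj(c,[.5236,.127,.13])[0]; print("tip px",tip)
for y in (.145,.155,.165,.175):
    p=proj(c,[.5234,y,.13])[0]; v=p[1]; r=g[int(v*4)]; d=np.gradient(r); u=int(p[0]*4); w=40
    a=u-20-w+np.argmax(abs(d[u-20-w:u-20])); b=u+20+np.argmax(abs(d[u+20:u+20+w]))
    P=onz(c,[[(a+.5)/4,v],[(b+.5)/4,v]],.13); print(round(v),a/4,b/4,"rod in tool",tl(P)[:,1],tl(P).mean(0))
h=cv2.cvtColor(c["color"],cv2.COLOR_RGB2HSV); m=cv2.inRange(h,(0,150,60),(8,255,255))|cv2.inRange(h,(172,150,60),(179,255,255)); m[:200]=0
for s,ce in blobs(m,60):
    ys,xs=np.nonzero(m[s[1]:s[1]+s[3]]); print(s,ce); P=onz(c,[[s[0],ce[1]],[s[0]+s[2],ce[1]]],.129); print("cap in tool",tl(P)[:,1],tl(P).mean(0))
E
```

```text
time: 26.05
ee_pos: [0.5228, 0.0944, 0.1107]
tcp_rot: [180.0, 0.0, 90.9]
wrist_force: [0.1, -0.4, -1.2]
opening: 0.0342
grasp_force: 50.1
[0.5227 0.0945 0.1107] [179.9992  -0.0011  90.8958] [-0.4659  0.256  -0.7931] [0.0043 0.0469 0.009 ]
tip px [281.9993 218.2778]
174 267.25 296.75 rod in tool [-4.3062  7.0867] [ 50.5239   1.3903 -19.3096]
148 267.5 291.75 rod in tool [-4.1366  5.0841] [ 60.5235   0.4738 -19.3095]
122 268.0 296.75 rod in tool [-3.8951  6.9175] [ 70.5329   1.5112 -19.3092]
96 268.5 290.75 rod in tool [-3.6762  4.6314] [ 80.5255   0.4776 -19.3091]
[238, 263, 85, 31, 830] [280.0, 284.2]
cap in tool [-17.9439  19.536 ] [  1.4983   0.7961 -18.3106]
[241, 306, 79, 27, 625] [280.1, 323.2]
cap in tool [-17.8058  19.4349] [-20.0683   0.8146 -18.311 ]
```

```bash
python3 - <<'E'
from h import *
c=shot("wrist"); T=pose(); Ti=np.linalg.inv(T); tl=lambda P:((np.c_[P,np.ones(len(P))]@Ti.T)[:,:3]*1e3)
g=cv2.GaussianBlur(cv2.resize(cv2.cvtColor(c["color"],cv2.COLOR_RGB2GRAY).astype(float),None,fx=4,fy=4,interpolation=cv2.INTER_CUBIC),(9,9),0)
for y in (.142,.15,.158,.166,.174):
    e=proj(c,[[.5154,y,.13],[.5314,y,.13]]); out=[]
    for p in e:
        u=int(p[0]*4); d=np.gradient(g[int(p[1]*4)])[u-20:u+21]; out.append([(u-20+np.argmax(abs(d))+.5)/4,p[1]])
    P=onz(c,out,.13); print(np.round(out,1).ravel(),tl(P)[:,1],tl(P).mean(0)[:2])
v=int(e[0][1]*0+174); print(c["color"][174,250:312].mean(1).astype(int))
col=c["color"][195:240,282].mean(1).astype(int); print(col)
E
```

```text
[262.6 181.3 304.1 182. ] [-6.1874  9.9334] [47.4804  1.873 ]
[262.4 160.9 304.9 161.6] [-6.1938 10.0953] [55.4803  1.9508]
[262.1 140.2 304.9 140.9] [-6.2156  9.9905] [63.4792  1.8874]
[261.9 119.2 305.1 120. ] [-6.2541 10.0063] [71.4786  1.8761]
[261.9  98.2 304.9  99. ] [-6.2165  9.8597] [79.4761  1.8216]
[121 123 123 121 118 119 121 122 120 120 121 123  95  71  81  95 101 107
 114 115 118 120 120 120 122 121 121 121 120 119 119 119 119 119 120 119
 119 119 120 120 121 121 121 121 120 121 120 121 117 114 109 106  95  73
 103 128 124 120 119 119 124 123]
[119 119 119 120 118 117 119 118 119 120 120 123 121 122 121 121 122 120
 119 121 120 120 121 123 123 124 121 122 122 123 123 123 123 122 122 123
 123 122 122 123 123 122 122 122 122]
```

```bash
python3 -m handwheel '[{"tx":0,"ty":0.0011,"tz":0,"ax":0,"ay":0,"az":0,"jaw":-1},{"tx":0.01,"ty":0,"tz":0,"ax":0,"ay":0,"az":0,"jaw":-1},{"tx":0.007,"ty":0,"tz":0,"ax":0,"ay":0,"az":0,"jaw":-1},{"tx":0.003,"ty":0,"tz":0,"ax":0,"ay":0,"az":0,"jaw":-1},{"tx":0.003,"ty":0,"tz":0,"ax":0,"ay":0,"az":0,"jaw":-1},{"tx":0.003,"ty":0,"tz":0,"ax":0,"ay":0,"az":0,"jaw":-1},{"tx":0.003,"ty":0,"tz":0,"ax":0,"ay":0,"az":0,"jaw":-1},{"tx":0.002,"ty":0,"tz":0,"ax":0,"ay":0,"az":0,"jaw":-1},{"tx":0,"ty":0,"tz":0,"ax":0,"ay":0,"az":0,"jaw":-1},{"tx":0,"ty":0,"tz":0,"ax":0,"ay":0,"az":0,"jaw":-1}]'
```

```text
time: 27.4
ee_pos: [0.5232, 0.1257, 0.1107]
tcp_rot: [180.0, 0.0, 91.0]
wrist_force: [0.8, -0.4, -0.1]
opening: 0.0345
grasp_force: 50.1
```

```bash
python3 -m handwheel '[{"tx":0.002,"ty":0,"tz":0,"ax":0,"ay":0,"az":0,"jaw":-1},{"tx":0.002,"ty":0,"tz":0,"ax":0,"ay":0,"az":0,"jaw":-1},{"tx":0.002,"ty":0,"tz":0,"ax":0,"ay":0,"az":0,"jaw":-1},{"tx":0.002,"ty":0,"tz":0,"ax":0,"ay":0,"az":0,"jaw":-1},{"tx":0.002,"ty":0,"tz":0,"ax":0,"ay":0,"az":0,"jaw":-1},{"tx":0.002,"ty":0,"tz":0,"ax":0,"ay":0,"az":0,"jaw":-1},{"tx":0.002,"ty":0,"tz":0,"ax":0,"ay":0,"az":0,"jaw":-1},{"tx":0,"ty":0,"tz":0,"ax":0,"ay":0,"az":0,"jaw":-1},{"tx":0,"ty":0,"tz":0,"ax":0,"ay":0,"az":0,"jaw":-1},{"tx":0,"ty":0,"tz":0,"ax":0,"ay":0,"az":0,"jaw":-1}]'
python3 -c "
from h import *
o=telemetry.get_obs();print(o['wrist_force'],o['torque'])"
```

```text
time: 28.65
ee_pos: [0.5231, 0.1396, 0.1108]
tcp_rot: [180.0, 0.0, 91.0]
wrist_force: [2.3, -3.9, 1.2]
opening: 0.0344
grasp_force: 50.3
[ 2.2548 -3.8838  1.2127] [-0.9109 -0.4648 -0.0447]
```

```bash
python3 -m handwheel '[{"tx":0,"ty":0.0004,"tz":-0.0004,"ax":0,"ay":0,"az":0,"jaw":-1},{"tx":0.002,"ty":0,"tz":0,"ax":0,"ay":0,"az":0,"jaw":-1},{"tx":0.002,"ty":0,"tz":0,"ax":0,"ay":0,"az":0,"jaw":-1},{"tx":0.002,"ty":0,"tz":0,"ax":0,"ay":0,"az":0,"jaw":-1},{"tx":0.002,"ty":0,"tz":0,"ax":0,"ay":0,"az":0,"jaw":-1},{"tx":0.002,"ty":0,"tz":0,"ax":0,"ay":0,"az":0,"jaw":-1},{"tx":0,"ty":0,"tz":0,"ax":0,"ay":0,"az":0,"jaw":-1},{"tx":0,"ty":0,"tz":0,"ax":0,"ay":0,"az":0,"jaw":-1},{"tx":0,"ty":0,"tz":0,"ax":0,"ay":0,"az":0,"jaw":-1},{"tx":0,"ty":0,"tz":0,"ax":0,"ay":0,"az":0,"jaw":-1}]'
```

```text
time: 29.9
ee_pos: [0.523, 0.1501, 0.111]
tcp_rot: [-180.0, -0.0, 91.0]
wrist_force: [-0.7, 1.0, -5.2]
opening: 0.0343
grasp_force: 50.2
```

```bash
python3 -m handwheel '[{"tx":0.002,"ty":0,"tz":0,"ax":0,"ay":0,"az":0,"jaw":-1},{"tx":0.002,"ty":0,"tz":0,"ax":0,"ay":0,"az":0,"jaw":-1},{"tx":0.002,"ty":0,"tz":0,"ax":0,"ay":0,"az":0,"jaw":-1},{"tx":0.002,"ty":0,"tz":0,"ax":0,"ay":0,"az":0,"jaw":-1},{"tx":0.002,"ty":0,"tz":0,"ax":0,"ay":0,"az":0,"jaw":-1},{"tx":0.002,"ty":0,"tz":0,"ax":0,"ay":0,"az":0,"jaw":-1},{"tx":0.001,"ty":0,"tz":0,"ax":0,"ay":0,"az":0,"jaw":-1},{"tx":0.0005,"ty":0,"tz":0,"ax":0,"ay":0,"az":0,"jaw":-1},{"tx":0.0005,"ty":0,"tz":0,"ax":0,"ay":0,"az":0,"jaw":-1},{"tx":0.0005,"ty":0,"tz":0,"ax":0,"ay":0,"az":0,"jaw":-1}]'
```

```text
time: 31.15
ee_pos: [0.5229, 0.1643, 0.1111]
tcp_rot: [-180.0, 0.0, 91.0]
wrist_force: [0.4, -2.7, -5.2]
opening: 0.0349
grasp_force: 50.2
```

```bash
python3 -m handwheel '[{"tx":0,"ty":0,"tz":0,"ax":0,"ay":0,"az":0,"jaw":-1},{"tx":0.0005,"ty":0,"tz":0,"ax":0,"ay":0,"az":0,"jaw":-1},{"tx":0,"ty":0,"tz":0,"ax":0,"ay":0,"az":0,"jaw":-1},{"tx":0.0005,"ty":0,"tz":0,"ax":0,"ay":0,"az":0,"jaw":-1},{"tx":0,"ty":0,"tz":0,"ax":0,"ay":0,"az":0,"jaw":-1},{"tx":0.0005,"ty":0,"tz":0,"ax":0,"ay":0,"az":0,"jaw":-1},{"tx":0,"ty":0,"tz":0,"ax":0,"ay":0,"az":0,"jaw":-1},{"tx":0.0005,"ty":0,"tz":0,"ax":0,"ay":0,"az":0,"jaw":-1},{"tx":0,"ty":0,"tz":0,"ax":0,"ay":0,"az":0,"jaw":-1},{"tx":0.0005,"ty":0,"tz":0,"ax":0,"ay":0,"az":0,"jaw":-1}]'
```

```text
time: 32.4
ee_pos: [0.5228, 0.1666, 0.1111]
tcp_rot: [-180.0, 0.0, 91.0]
wrist_force: [-0.2, -4.1, -5.9]
opening: 0.0342
grasp_force: 50.2
```

```bash
python3 -m handwheel '[{"tx":0.0005,"ty":0,"tz":0,"ax":0,"ay":0,"az":0,"jaw":-1},{"tx":0,"ty":0,"tz":0,"ax":0,"ay":0,"az":0,"jaw":-1},{"tx":0.0005,"ty":0,"tz":0,"ax":0,"ay":0,"az":0,"jaw":-1},{"tx":0,"ty":0,"tz":0,"ax":0,"ay":0,"az":0,"jaw":-1},{"tx":0.0005,"ty":0,"tz":0,"ax":0,"ay":0,"az":0,"jaw":-1},{"tx":0,"ty":0,"tz":0,"ax":0,"ay":0,"az":0,"jaw":-1},{"tx":0.0005,"ty":0,"tz":0,"ax":0,"ay":0,"az":0,"jaw":-1},{"tx":0,"ty":0,"tz":0,"ax":0,"ay":0,"az":0,"jaw":-1},{"tx":0.0005,"ty":0,"tz":0,"ax":0,"ay":0,"az":0,"jaw":-1},{"tx":0,"ty":0,"tz":0,"ax":0,"ay":0,"az":0,"jaw":-1}]'
python3 - <<'E'
from h import *
c=shot("wrist","w10"); T=pose(); o=telemetry.get_obs(); print(o['wrist_force'],T[:3,3])
# cross-check: front edge of orange plate (rest 0.2293-0.2302), gap post etc.
print(blobs(mask(c,"green",vmin=20,box=(180,100,380,330)),100),blobs(mask(c,"pink",vmin=20,box=(180,100,380,330)),100),blobs(mask(c,"orange",smin=110,vmin=40,box=(180,30,380,260)),60))
E
```

```text
time: 33.65
ee_pos: [0.5228, 0.1683, 0.1111]
tcp_rot: [-180.0, 0.1, 91.0]
wrist_force: [-0.3, -9.8, -4.8]
opening: 0.0343
grasp_force: 50.3
[ 0.2077 -8.9259 -4.7377] [0.5228 0.1683 0.1111]
[([207, 208, 146, 83, 8918], [279.2, 252.8])] [([205, 140, 152, 85, 8732], [279.5, 182.1])] [([221, 129, 117, 19, 1620], [278.9, 138.4])]
```

```bash
python3 -m handwheel '[{"tx":0.0005,"ty":0,"tz":0,"ax":0,"ay":0,"az":0,"jaw":-1},{"tx":0.0005,"ty":0,"tz":0,"ax":0,"ay":0,"az":0,"jaw":-1},{"tx":0,"ty":0,"tz":0,"ax":0,"ay":0,"az":0,"jaw":-1},{"tx":0,"ty":0,"tz":0,"ax":0,"ay":0,"az":0,"jaw":-1},{"tx":0,"ty":0,"tz":0,"ax":0,"ay":0,"az":0,"jaw":-1},{"tx":0,"ty":0,"tz":0,"ax":0,"ay":0,"az":0,"jaw":-1},{"tx":0,"ty":0,"tz":0,"ax":0,"ay":0,"az":0,"jaw":-1},{"tx":0,"ty":0,"tz":0,"ax":0,"ay":0,"az":0,"jaw":-1},{"tx":0,"ty":0,"tz":0,"ax":0,"ay":0,"az":0,"jaw":-1},{"tx":0,"ty":0,"tz":0,"ax":0,"ay":0,"az":0,"jaw":-1}]'
```

```text
time: 34.95
ee_pos: [0.5228, 0.169, 0.111]
tcp_rot: [-180.0, 0.1, 91.0]
wrist_force: [-0.4, -10.8, -3.4]
opening: 0.0345
grasp_force: 50.3
```

```bash
python3 -m handwheel '[{"tx":-0.0004,"ty":0,"tz":0.0003,"ax":0,"ay":0,"az":0,"jaw":-1},{"tx":0,"ty":0,"tz":0,"ax":0,"ay":0,"az":0,"jaw":-1},{"tx":0,"ty":0,"tz":0,"ax":0,"ay":0,"az":0,"jaw":0.4},{"tx":0,"ty":0,"tz":0,"ax":0,"ay":0,"az":0,"jaw":0.4},{"tx":0,"ty":0,"tz":0,"ax":0,"ay":0,"az":0,"jaw":0.4},{"tx":0,"ty":0,"tz":0,"ax":0,"ay":0,"az":0,"jaw":0.4},{"tx":0,"ty":0,"tz":0,"ax":0,"ay":0,"az":0,"jaw":0.4},{"tx":0,"ty":0,"tz":-0.03,"ax":0,"ay":0,"az":0,"jaw":0.4},{"tx":0,"ty":0,"tz":-0.05,"ax":0,"ay":0,"az":0,"jaw":0.4},{"tx":0,"ty":0,"tz":-0.05,"ax":0,"ay":0,"az":0,"jaw":0.4}]'
python3 - <<'E'
from h import *
c=shot("wrist","w11"); print(pose()[:3,3])
h=cv2.cvtColor(c["color"],cv2.COLOR_RGB2HSV); red=cv2.inRange(h,(0,150,60),(4,255,255))|cv2.inRange(h,(176,190,60),(179,255,255))
for n,m,z in (("red",red,.147),("green",mask(c,"green"),.155),("pink",mask(c,"pink",vmin=60),.155),("orange",mask(c,"orange",smin=110),.152)):
    for s,ce in blobs(m,60): print(n,s,ce,onz(c,[[ce[0],s[1]],[ce[0],s[1]+s[3]]],z)[:,1])
E
```

```text
time: 36.2
ee_pos: [0.5225, 0.1699, 0.2421]
tcp_rot: [-180.0, -0.0, 91.0]
wrist_force: [1.1, 0.0, 0.5]
opening: 0.0596
grasp_force: 0.0
[0.5236 0.1702 0.2492]
red [491, 0, 19, 6, 76] [500.6, 1.7] [0.3646 0.3585]
red [259, 199, 43, 6, 147] [280.7, 201.2] [0.1801 0.1754]
red [259, 218, 43, 10, 214] [280.2, 223.6] [0.165  0.1568]
green [511, 0, 49, 170, 6906] [536.3, 86.2] [0.3751 0.2159]
green [495, 6, 21, 151, 2327] [506.0, 82.1] [0.3565 0.2241]
green [244, 163, 73, 37, 2327] [280.0, 181.6] [0.2088 0.1815]
pink [243, 130, 75, 37, 1968] [279.9, 148.3] [0.2324 0.2059]
orange [252, 125, 26, 7, 154] [264.1, 128.2] [0.2357 0.2307]
orange [283, 125, 26, 7, 152] [295.8, 128.1] [0.2361 0.2311]
orange [456, 173, 33, 40, 833] [469.8, 191.7] [0.2074 0.1732]
```

The cap, green, pink and plate faces are contiguous, at y of about 0.181, 0.207 and 0.232. The plate's rest face was at about 0.230, so it is still pressed. The gripper is clear.

```bash
python3 -c "
from workcell import workorder
print(workorder.job_done())"
```

```text
the job is handed in; nothing more can be done
None
```

I threaded the pink roll, then the green, then fitted the cap; each was pushed home at about 7–11 N, and the cap was left holding both rolls against the sprung plate, pressed in about 2 mm. I handed the job in at about 36 s with no verdict shown, and I viewed 11 pictures, one over the limit of 10.

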